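# Start the bisque firing from the kiln console

## Robot

A 7-joint arm with a two-finger parallel gripper is mounted at the origin on the work surface. World frame = base frame: x ahead of the robot, y to its left, z up, the work surface at z = 0. Lengths are in m, angles in rad, forces in N, time in s.
With the tool pointing down it reaches from about 0.425 to 0.875 m from the base axis. Payload 4.7 kg.
Tool frame: the origin (TCP) lies on the centre line of the jaws, within the pads' length; the fingertips stand ahead of it and the grasp point (between the pads) lies 8 mm behind it (ctrl.finger_overhang is the x of the fingertips in the tool frame, in m); x points along the fingers, z is the direction in which the jaws open and shut, and the axes are right-handed (so a half turn about x gives the same grasp; the last joint's range is limited). The gripper opens to 87 mm and grips with 3 to 60 N. Pads are 19 mm wide; open, the fingers measure 117 mm over their backs; the gripper's body (75 mm by 190 mm) begins 51 mm behind the grasp point.
Start: joints at [1.182, 0.321, -0.07, 1.45, 0.023, 1.371, -0.057], TCP at [0.255, -0.598, 0.234] pointing down, gripper open.
Joint ranges: [-2.86, 2.86], [-0.3, 2.09], [-1.38, 1.24], [0.06, 2.45], [-1.56, 4.7], [0.09, 2.05], [-2.69, 2.69]. Speed limits (rad/s): [2.57, 2.57, 3.14, 3.14, 3.14, 3.14, 3.14].

## Interface

Orientations are given as a rotation vector (axis times angle).
In Python, from bench import readout, viewer, job, nets, ctrl gives the robot as it stands.
- The arm moves only by the shell command python3 -m creep 'ROWS' [FORCE]. ROWS is JSON, a list of rows, each an object with "linear": the shift along the tool's x, y, z in m, a list of three; "twist": the turn, a rotation vector about the tool's x, y, z in degrees, a list of three; "fingers": the gripper's target within -1 to 1 (shut at 1, half-way at 0, fully open at -1). A call has 1 to 8 rows; each row is the pose to reach, as a shift and turn from the pose commanded when the call began, along the tool's axes at that moment; what a row does not reach only later rows make up. A row lasts 1/12 s, in which the tool goes at most 41.7 mm and 7.16 degrees, less where a joint would pass 70% of its speed; a pose out of reach is approached as far as the arm can. A call with a gripper value outside its range is refused whole. The fingers move at their own pace and stop on an object; FORCE is the grip in N (left out, the last holds). Time passes only in rows, so rows that repeat a pose let the fingers close. It gives the time, the measured TCP pose, the force and the opening at its end, in the units of the state.
- readout.get_state(): the state, without advancing time (a new reading comes with each control period).
- viewer.get_image(name): name is "scene" or "top"; returns (picture, depth): 480x640x3 uint8, red, green, blue; 480x640 float32, m along the optical axis (not along the pixel's ray), 0 where there is no reading.
- viewer.camera_params(name): a dict with "K" (3x3 intrinsics, pixels), "k1" (the pictures are not rectified: a ray, as slopes to the right and down, at radius r is drawn at 1 + k1 r^2 times it, then the intrinsics apply), "cam_to_world" (4x4, takes a point from camera to world coordinates). Camera axes: x right, y down, z forward; pixel columns grow to the right and rows downward; lengths in m; the calibration is good to about 2 mm. A picture is of the moment at which its call begins. camera_params takes no time and is no camera call.
- job.close_job(): hands the job in, once; it reports no verdict.
Trained networks look in the newest picture that a camera, given by its name, has taken for a name from the list of things; names that differ only in an ending like _2 or _b are one class to them, and where a whole thing is asked for, a point or a joint stands for the part that bears it (a point fixed in the world has none). Each returns a list of dicts, best first, with "conf" (0 to 1); they miss things now and then, are a little off and sometimes report something else, mostly with a low value. They report only what shows in the picture. A call takes as long as a camera call.
- nets.boxes_of(camera, label): "centre" ([x, y, z] in m, in world coordinates, good to about 4 mm: the middle of the surface that is visible of it).
- nets.place_of(camera, label): "centre" ([x, y, z] in m, in world coordinates, good to about 4 mm: a listed point, or the origin of a listed thing).
The state is a dict: "time": time; "joint_positions": joint angles; "qd": joint speeds; "joint_torque": joint torques, N m; "position": TCP position; "tool_rot": TCP orientation; "ft_force": force on the tool from outside, world axes, zero at the start; "torque": the same for the moment, N m; "grip_width": opening from 0.0 (shut) to 1.0 (fully open).
Only numpy, scipy, OpenCV 4.12 (cv2) and the standard library are available. Lean on these libraries where they do the work, as an engineer would, in place of code of your own. Each camera call takes 0.05 s, during which the arm holds its last target.

## Task

Start the bisque firing: press the extractor fan's rocker (the right-hand one of the two on the white switch box, left and right as seen from the robot) fully on, then push the third program key from the left on the kiln console fully in so that it stays down, and then press the round flat start button and hold it down for about two seconds before letting it go. Only press: leave the lamp rocker, the other program keys and the mushroom stop button alone, and do not pick up or shift the pots and tools on the bench.

Things in the scene. Friction and masses are not known exactly. Their poses are not given: they have to be found in the camera images.
- console: kiln programmer, a grey sloping desk console fixed to the bench: 200 mm deep (local x, away from the robot), 300 mm wide (local y, left), panel rising from 50 mm at the front edge to 110 mm at the back (16.7 deg). Origin: centre of its underside. On the panel: display window at the upper left, in front of it (down the slope) a row of four square keys 45 mm apart, at the right the round flat start button below and the mushroom-headed stop button above
- switchbox: white twin surface switch box fixed flat on the bench: 86 mm (local x) by 172 mm (local y, left), cover 42 mm high, with two rockers side by side, 86 mm apart. Origin: centre of its underside. Right rocker (local -y): extractor fan. Left rocker: bench lamp
- fan_rocker (a joint): extractor fan rocker, the right-hand one: V-shaped, 58 mm long (local x) by 50 mm wide, pivoting across the middle. 0 (starts within 0.03) = off, the half nearer the robot stands up by 16 deg and the far half is level; 0.28 rad = on, the near half has been pressed down level. About 4 N near its end; it stays where it is left
- fan_rocker_near (a point): point on top of the near half of the fan rocker, 20 mm from its pivot line; it goes down about 6 mm from off to on (about 53 mm to 47 mm above the bench)
- lamp_rocker (a joint): bench lamp rocker, the left-hand one, same make; starts on (0.28 rad) and is to be left so
- lamp_rocker_near (a point): point on top of the near half of the lamp rocker, 20 mm from its pivot line
- prog1 (a joint): program key 1: square push key, 20 x 20 mm, standing 13 mm proud of the panel, first from the left. It needs about 3 N and stays down where it is pushed. Joint 0 = out, 0.006 m = fully in
- prog1_top (a point): centre of the top face of program key 1, moving with it; local z points off the panel (against the push), local x up the slope, local y to the left
- prog2 (a joint): program key 2: square push key, 20 x 20 mm, standing 13 mm proud of the panel, second from the left. It needs about 3 N and stays down where it is pushed. Joint 0 = out, 0.006 m = fully in
- prog2_top (a point): centre of the top face of program key 2, moving with it; local z points off the panel (against the push), local x up the slope, local y to the left
- prog3 (a joint): program key 3: square push key, 20 x 20 mm, standing 13 mm proud of the panel, third from the left. It needs about 3 N and stays down where it is pushed. Joint 0 = out, 0.006 m = fully in
- prog3_top (a point): centre of the top face of program key 3, moving with it; local z points off the panel (against the push), local x up the slope, local y to the left
- prog4 (a joint): program key 4: square push key, 20 x 20 mm, standing 13 mm proud of the panel, fourth from the left. It needs about 3 N and stays down where it is pushed. Joint 0 = out, 0.006 m = fully in
- prog4_top (a point): centre of the top face of program key 4, moving with it; local z points off the panel (against the push), local x up the slope, local y to the left
- start (a joint): start button: round, flat, 32 mm across in a steel collar 42 mm across and 4 mm high, at the lower right of the panel, standing 14 mm proud. Springs back. Joint 0 = out, 0.006 m = fully in; 1.5 N to begin, 4.5 N at the bottom
- start_top (a point): centre of the top face of the start button, moving with it; local z points off the panel (against the push), local x up the slope, local y to the left
- stop (a joint): stop button: black mushroom head 40 mm across, 26 mm proud, 95 mm further up the slope from the start button. Springs back, same travel and force. Not to be pressed
- stop_top (a point): centre of the top face of the stop button, moving with it; local z points off the panel (against the push), local x up the slope, local y to the left
- cup_mid (a point): small dark clay tea cup, 68 mm across, 45 mm high, standing in front of or beside the console; its centre
- jar_mid (a point): red lidded jar, 68 mm across, 75 mm high, standing beside or in front of the console; its centre
- whetstone_mid (a point): grey whetstone 100 x 36 x 18 mm, lying in front of the console; its centre, long along local x
- knife_mid (a point): bamboo-handled trimming knife, 165 mm long (local x), 12 mm thick, lying in front of the switch box; its centre
- vase_mid (a point): unfired vase, 100 mm across, 118 mm high, standing in front of the lamp end of the switch box; its centre
- teapot_mid (a point): dark clay teapot, 180 mm from spout to handle, 85 mm high, on the banding wheel at the right of the bench; its centre

How it is judged:
By the outcome, as a careful person would: the job done as asked, in the order asked, and still so for the second after the job is handed in, with the robot touching nothing.
It also fails if it takes over 51 s, if anything falls off the work surface, if the arm or the gripper's body presses on something with over 40 N, if the wrist force passes 120 N, or if a joint passes its speed limit or range.

## Working session

There is one attempt and no reset: what is moved stays moved. The work goes in short steps, Python scripts to look and compute and a shell command to move; the robot and the scene stay as the last step left them, time stands still between calls to the robot, and variables do not carry over. Pictures are saved under pics/ and viewed, and the job is handed in when it is done.

```bash
ls; mkdir -p pics
python3 - <<'E'
from bench import readout, viewer, job, nets, ctrl
import cv2,numpy as np
s=readout.get_state()
for k,v in s.items(): print(k,np.round(v,4))
print(ctrl.finger_overhang)
for c in("scene","top"):
    im,d=viewer.get_image(c); cv2.imwrite(f"pics/{c}0.png",im[:,:,::-1])
    print({k:np.round(v,3).tolist() for k,v in viewer.camera_params(c).items()})
E
```

```text
pics
time 0.0
joint_positions [ 1.1821  0.3218 -0.0701  1.4517  0.0226  1.3708 -0.0569]
qd [ 0.0015 -0.0015 -0.001   0.0002 -0.0011  0.0009 -0.0005]
joint_torque [-0.00000e+00 -4.91296e+01 -4.03900e-01 -3.12527e+01 -6.38000e-02
  4.38000e-02  2.00000e-04]
position [ 0.2546 -0.5975  0.2325]
tool_rot [ 0.9085  1.375  -0.907 ]
ft_force [-0.1259  0.2618 -0.7898]
torque [ 0.0513  0.0109 -0.0253]
grip_width 0.9966
0.011
{'K': [[593.087, 0.0, 318.938], [0.0, 593.087, 241.554], [0.0, 0.0, 1.0]], 'k1': 0.016, 'cam_to_world': [[-0.882, 0.29, -0.371, 1.042], [0.471, 0.547, -0.692, 0.914], [0.003, -0.785, -0.619, 0.966], [0.0, 0.0, 0.0, 1.0]]}
{'K': [[527.119, 0.0, 318.964], [0.0, 527.119, 234.884], [0.0, 0.0, 1.0]], 'k1': -0.036, 'cam_to_world': [[0.026, -0.989, 0.148, 0.344], [-1.0, -0.028, -0.012, -0.035], [0.016, -0.147, -0.989, 1.384], [0.0, 0.0, 0.0, 1.0]]}
```

View pics/scene0.png

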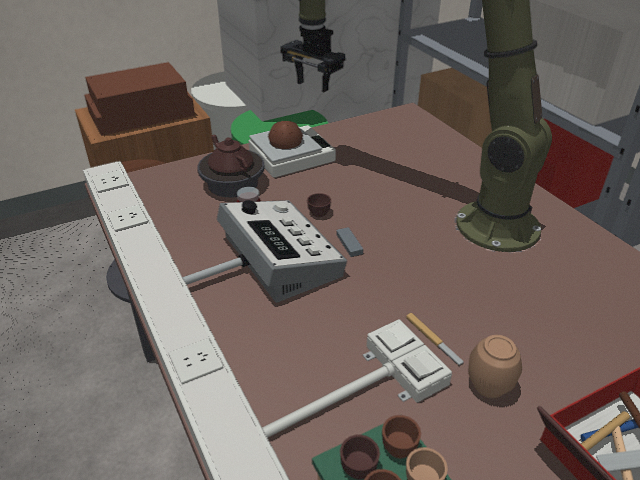

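View pics/top0.png

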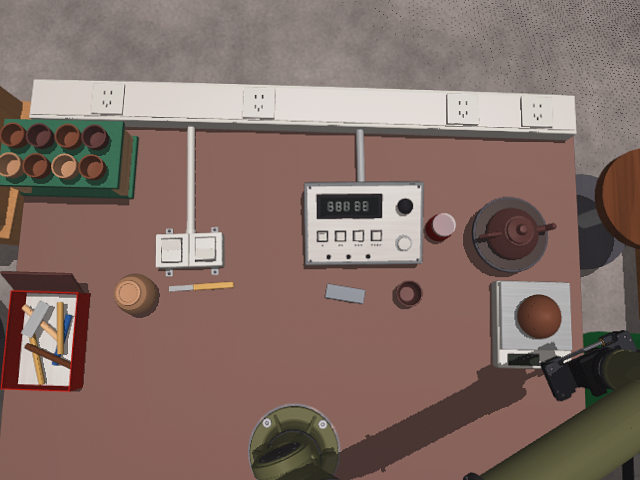

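Run:
```python
from bench import readout, viewer, job, nets, ctrl
import numpy as np
for l in ["console","switchbox","fan_rocker_near","lamp_rocker_near","prog3_top","prog2_top","prog4_top","start_top","stop_top","cup_mid","jar_mid","vase_mid"]:
    print(l,[(np.round(r["centre"],4).tolist(),round(r["conf"],2)) for r in nets.place_of("top",l)][:3])
for l in ["console","switchbox","fan_rocker_near","prog3_top","start_top"]:
    print('sc',l,[(np.round(r["centre"],4).tolist(),round(r["conf"],2)) for r in nets.place_of("scene",l)][:3])
```

```text
console [([0.5705, -0.1605, 0.0027], 0.57)]
switchbox [([0.4994, 0.2816, 0.0004], 0.79)]
fan_rocker_near [([0.481, 0.2403, 0.0499], 0.65), ([0.5756, -0.3623, 0.0379], 0.53), ([0.5218, -0.2627, 0.0835], 0.41)]
lamp_rocker_near [([0.4752, 0.3211, 0.0487], 0.74), ([0.6108, -0.2631, 0.1183], 0.19)]
prog3_top [([0.5363, -0.1473, 0.0841], 0.52), ([0.5733, -0.3623, 0.0418], 0.36)]
prog2_top [([0.5324, -0.1026, 0.0855], 0.52)]
prog4_top [([0.5393, -0.1954, 0.0875], 0.62)]
start_top [([0.5562, -0.5378, 0.1096], 0.61), ([0.5238, -0.2592, 0.0798], 0.52)]
stop_top [([0.6149, -0.2588, 0.1226], 0.51)]
cup_mid [([0.3988, -0.2804, 0.0276], 0.82), ([0.5371, -0.0543, 0.0852], 0.27)]
jar_mid [([0.5745, -0.364, 0.0409], 0.69)]
vase_mid [([0.3817, 0.4051, 0.0608], 0.73), ([0.4804, 0.2427, 0.0509], 0.51)]
sc console [([0.5693, -0.1618, -0.0019], 0.81)]
sc switchbox [([0.4997, 0.286, 0.0001], 0.92)]
sc fan_rocker_near [([0.4795, 0.2413, 0.0503], 0.64), ([0.4057, 0.2548, 0.0053], 0.63)]
sc prog3_top [([0.5366, -0.1438, 0.0838], 0.48)]
sc start_top [([0.5266, -0.2635, 0.0766], 0.67)]
```

```bash
cat > h.py <<'E'
import numpy as np, cv2
from scipy.spatial.transform import Rotation as R
from bench import readout, viewer, nets, ctrl
def unproj(c,d,u,v):
    p=viewer.camera_params(c);K=np.array(p["K"]);T=np.array(p["cam_to_world"])
    xy=cv2.undistortPoints(np.array([[[u,v]]],float),K,np.array([p["k1"],0,0,0.]))[0,0]
    z=np.median(d[int(v)-1:int(v)+2,int(u)-1:int(u)+2])
    return (T@[xy[0]*z,xy[1]*z,z,1])[:3]
def project(c,P):
    p=viewer.camera_params(c);K=np.array(p["K"]);T=np.linalg.inv(np.array(p["cam_to_world"]))
    q=T[:3,:3]@np.array(P)+T[:3,3]; x=q[:2]/q[2]; x=x*(1+p["k1"]*(x@x))
    return (K@[x[0],x[1],1])[:2]
def crop(c,im,u,v,w,h,s,name):
    a=cv2.resize(im[v:v+h,u:u+w,::-1],None,fx=s,fy=s,interpolation=cv2.INTER_CUBIC);cv2.imwrite(name,a)
def state():
    s=readout.get_state();return np.array(s["position"]),R.from_rotvec(s["tool_rot"]),s
def Rt(tilt,yaw):
    # tool x = down tilted ahead by tilt; z along world -y or +y chosen near present
    t,y=np.radians([tilt,yaw])
    x=np.array([np.sin(t),0,-np.cos(t)]);z=np.array([0,1,0.]);
    M=np.stack([x,np.cross(z,x),z],1)
    return R.from_euler('z',yaw,degrees=True)*R.from_matrix(M)
def go(tip,tilt,yaw):
    """tip = world position wanted for the fingertip"""
    p,r,s=state();T=Rt(tilt,yaw)
    cands=[T,T*R.from_euler('x',180,degrees=True)]
    T=min(cands,key=lambda q:(r.inv()*q).magnitude())
    tcp=np.array(tip)-T.apply([ctrl.finger_overhang,0,0])
    print("t",round(s["time"],2),"linear mm",np.round(r.inv().apply(tcp-p)*1000,1),"twist",np.round((r.inv()*T).as_rotvec(degrees=True),2),"F",np.round(s["ft_force"],1),"tip now",np.round(p+r.apply([ctrl.finger_overhang,0,0]),4))
E
python3 - <<'E'
from h import *
p,r,s=state();print(r.as_matrix().round(3))
im,d=viewer.get_image("top")
crop("top",im,295,170,140,105,5,"pics/con1.png");crop("top",im,140,215,100,75,6,"pics/sw1.png")
im2,d2=viewer.get_image("scene");crop("scene",im2,210,180,150,110,5,"pics/con2.png");crop("scene",im2,350,305,120,100,5,"pics/sw2.png")
go([0.48,0.24,0.12],0,0)
E
```

```text
[[ 0.     0.92   0.392]
 [-0.     0.392 -0.92 ]
 [-1.    -0.     0.   ]]
t 1.05 linear mm [ 102.5  535.7 -682.7] twist [2.308e+01 1.000e-02 0.000e+00] F [-0.   0.5  0. ] tip now [ 0.2548 -0.598   0.2226]
```

View pics/con1.png

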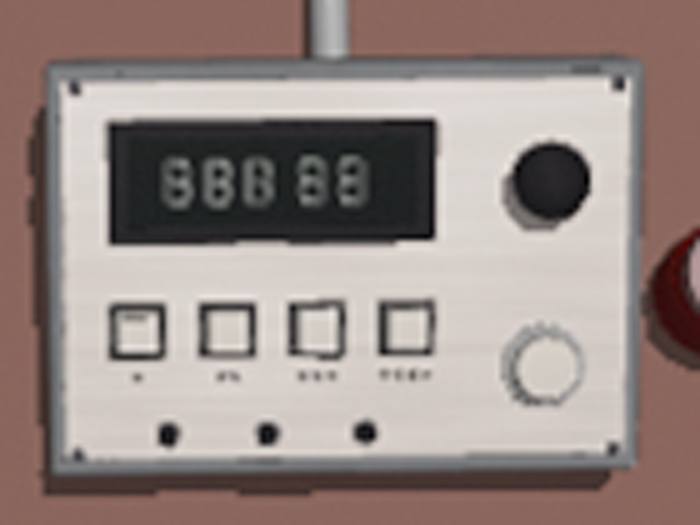

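View pics/sw1.png

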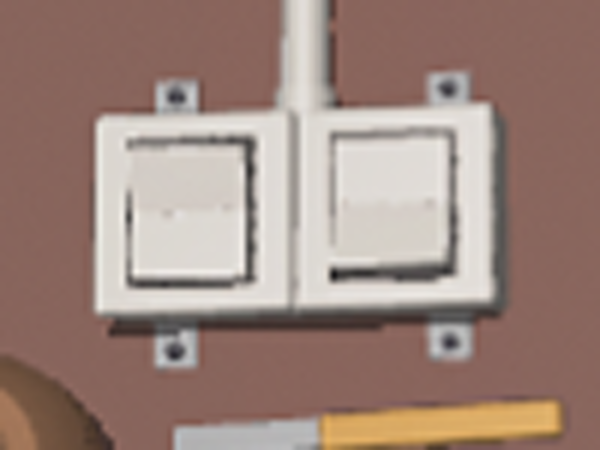

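View pics/sw2.png

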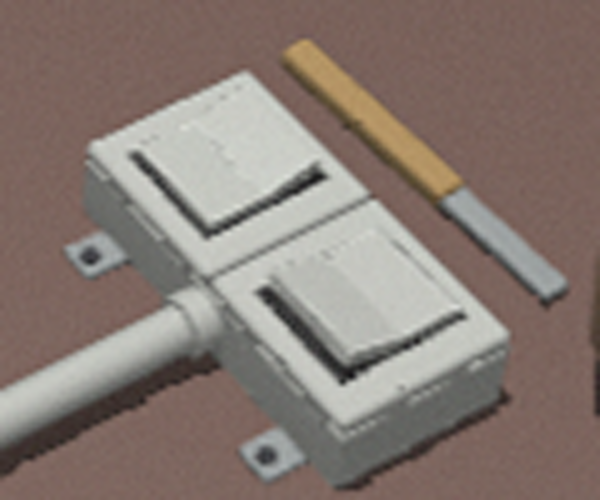

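Run:
```python
from h import *
im,d=viewer.get_image("top")
c=lambda x,y:(295+(x-2)/5,170+(y-2)/5)
b=lambda x,y:(140+(x-2.5)/6,215+(y-2.5)/6)
for n,(u,v) in dict(k1=c(137,331),k2=c(228,330),k3=c(317,328),k4=c(408,328),start=c(549,367),stop=c(550,181),cBL=c(55,470),cBR=c(634,464),fan_near=b(395,238),fan_ridge=b(395,205),fan_farhalf=b(395,165),lamp_near=b(188,245),bTL=b(100,120),bTR=b(486,108),bBL=b(100,308),bBR=b(490,297)).items():
    print(n,np.round((u,v),1),unproj("top",d,u,v).round(4))
```

```text
k1 [322.  235.8] [ 0.5357 -0.0576  0.0847]
k2 [340.2 235.6] [ 0.5373 -0.103   0.0858]
k3 [358.  235.2] [ 0.5399 -0.1475  0.084 ]
k4 [376.2 235.2] [ 0.5411 -0.193   0.0849]
start [404.4 243. ] [ 0.5241 -0.2646  0.0798]
stop [404.6 205.8] [ 0.611  -0.2581  0.1184]
cBL [305.6 263.6] [ 0.4685 -0.0184  0.0483]
cBR [421.4 262.4] [ 0.4842 -0.3233  0.0034]
fan_near [205.4 254.2] [0.4846 0.236  0.0539]
fan_ridge [205.4 248.8] [0.4995 0.2383 0.0465]
fan_farhalf [205.4 242.1] [0.5163 0.2387 0.0493]
lamp_near [170.9 255.4] [0.4797 0.3248 0.048 ]
bTL [156.2 234.6] [0.5385 0.3794 0.0032]
bTR [220.6 232.6] [0.5434 0.2032 0.0388]
bBL [156.2 265.9] [0.4524 0.362  0.0424]
bBR [221.2 264.1] [0.4621 0.1972 0.0385]
```

```bash
python3 -m creep '[{"linear":[0,0.22,-0.24],"twist":[0,0,0],"fingers":1},{"linear":[0,0.22,-0.24],"twist":[0,0,0],"fingers":1},{"linear":[0,0.22,-0.24],"twist":[0,0,0],"fingers":1},{"linear":[0,0.22,-0.24],"twist":[0,0,0],"fingers":1},{"linear":[0,0.22,-0.24],"twist":[0,0,0],"fingers":1},{"linear":[0,0.22,-0.24],"twist":[0,0,0],"fingers":1},{"linear":[0,0.22,-0.24],"twist":[0,0,0],"fingers":1},{"linear":[0,0.22,-0.24],"twist":[0,0,0],"fingers":1}]' 20; python3 -c "
from h import *
go([0.480,0.239,0.16],0,3.3)"
```

```text
time: 1.77
position: [0.364, -0.2878, 0.2338]
tool_rot: [0.906, 1.373, -0.906]
ft_force: [1.9, -0.0, -0.1]
grip_width: 0.475
t 1.77 linear mm [  62.7  314.1 -438.6] twist [19.89  0.03 -0.03] F [ 1.9 -0.  -0.1] tip now [ 0.364  -0.2878  0.2228]
```

```bash
python3 -m creep '[{"linear":[0,0.19,-0.26],"twist":[20,0,0],"fingers":1},{"linear":[0,0.19,-0.26],"twist":[20,0,0],"fingers":1},{"linear":[0,0.19,-0.26],"twist":[20,0,0],"fingers":1},{"linear":[0,0.19,-0.26],"twist":[20,0,0],"fingers":1},{"linear":[0,0.19,-0.26],"twist":[20,0,0],"fingers":1},{"linear":[0,0.19,-0.26],"twist":[20,0,0],"fingers":1},{"linear":[0,0.19,-0.26],"twist":[20,0,0],"fingers":1},{"linear":[0,0.19,-0.26],"twist":[20,0,0],"fingers":1}]'; python3 -c "
from h import *
go([0.480,0.239,0.10],0,3.3)"
```

```text
time: 2.43
position: [0.4361, 0.0254, 0.234]
tool_rot: [1.169, 1.233, -1.168]
ft_force: [0.6, -1.1, -0.3]
grip_width: 0.014
t 2.43 linear mm [ 122.9   55.4 -210.9] twist [-0.16  0.06 -0.08] F [ 0.6 -1.1 -0.3] tip now [0.4361 0.0254 0.223 ]
```

```bash
python3 -m creep '[{"linear":[0.0,0.056,-0.211],"twist":[0,0,0],"fingers":1},{"linear":[0.0,0.056,-0.211],"twist":[0,0,0],"fingers":1},{"linear":[0.0,0.056,-0.211],"twist":[0,0,0],"fingers":1},{"linear":[0.0,0.056,-0.211],"twist":[0,0,0],"fingers":1},{"linear":[0.0,0.056,-0.211],"twist":[0,0,0],"fingers":1},{"linear":[0.12,0.056,-0.211],"twist":[0,0,0],"fingers":1},{"linear":[0.12,0.056,-0.211],"twist":[0,0,0],"fingers":1},{"linear":[0.12,0.056,-0.211],"twist":[0,0,0],"fingers":1}]'; python3 -c "
from h import *
go([0.480,0.239,0.056],0,3.3)
im,d=viewer.get_image('top');crop('top',im,140,190,110,100,6,'pics/sw3.png')
im,d=viewer.get_image('scene');crop('scene',im,330,260,150,130,5,'pics/sw4.png')"
```

```text
time: 3.1
position: [0.4804, 0.2376, 0.112]
tool_rot: [1.169, 1.235, -1.168]
ft_force: [0.2, -0.5, 0.2]
grip_width: 0.006
t 3.1 linear mm [45.  -0.4 -1.4] twist [-0.12 -0.03 -0.04] F [ 0.2 -0.5  0.2] tip now [0.4804 0.2376 0.101 ]
```

View pics/sw3.png

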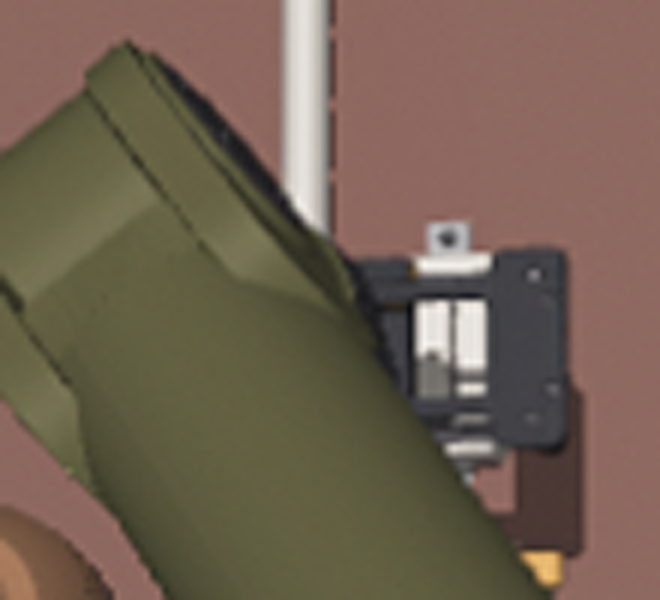

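View pics/sw4.png

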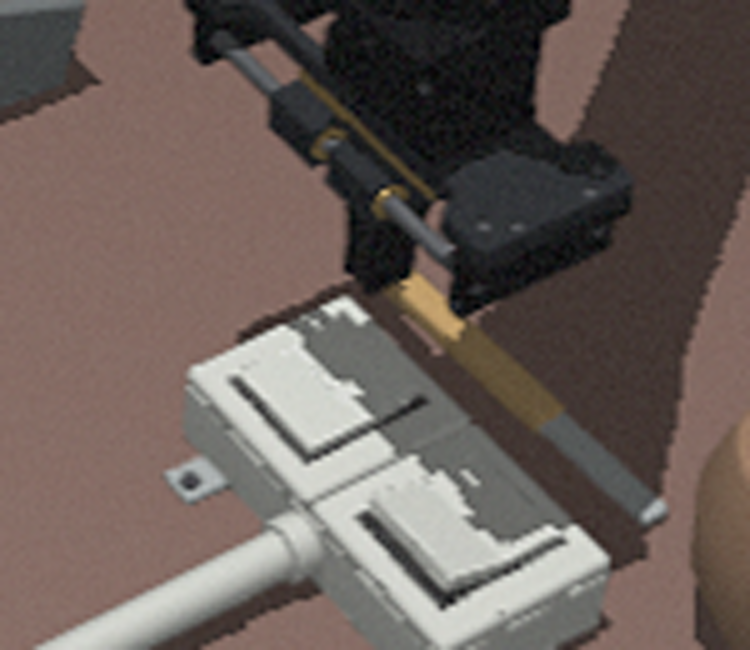

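```bash
python3 -m creep '[{"linear":[0.03,0,-0.001],"twist":[0,0,0],"fingers":1},{"linear":[0.045,0,-0.001],"twist":[0,0,0],"fingers":1},{"linear":[0.049,0,-0.001],"twist":[0,0,0],"fingers":1},{"linear":[0.051,0,-0.001],"twist":[0,0,0],"fingers":1},{"linear":[0.053,0,-0.001],"twist":[0,0,0],"fingers":1},{"linear":[0.054,0,-0.001],"twist":[0,0,0],"fingers":1}]'; python3 -c "
from h import *
go([0.480,0.239,0.0465],0,3.3)"
```

```text
time: 3.7
position: [0.4814, 0.2378, 0.0618]
tool_rot: [1.171, 1.232, -1.168]
ft_force: [-3.7, -1.1, 4.2]
grip_width: 0.004
t 3.7 linear mm [ 4.3 -1.3 -1.3] twist [-0.24  0.01 -0.12] F [-3.7 -1.1  4.2] tip now [0.4814 0.2378 0.0508]
```

```bash
python3 -m creep '[{"linear":[0.001,0,0],"twist":[0,0,0],"fingers":1},{"linear":[0.002,0,0],"twist":[0,0,0],"fingers":1},{"linear":[0.002,0,0],"twist":[0,0,0],"fingers":1},{"linear":[0.002,0,0],"twist":[0,0,0],"fingers":1}]'; python3 -c "
from h import *
go([0.480,0.239,0.0465],0,3.3)"
```

```text
time: 4.03
position: [0.4812, 0.2378, 0.0589]
tool_rot: [1.171, 1.233, -1.168]
ft_force: [-3.4, 0.0, 9.0]
grip_width: 0.008
t 4.03 linear mm [ 1.4 -1.2 -1.3] twist [-0.22 -0.01 -0.1 ] F [-3.4  0.   9. ] tip now [0.4812 0.2378 0.0479]
```

```bash
python3 -m creep '[{"linear":[0.001,0,0],"twist":[0,0,0],"fingers":1},{"linear":[0.002,0,0],"twist":[0,0,0],"fingers":1},{"linear":[0.003,0,0],"twist":[0,0,0],"fingers":1},{"linear":[0.003,0,0],"twist":[0,0,0],"fingers":1},{"linear":[0.003,0,0],"twist":[0,0,0],"fingers":1}]'; python3 -c "
from h import *
go([0.480,0.239,0.0465],0,3.3)"
```

```text
time: 4.45
position: [0.4813, 0.2379, 0.0585]
tool_rot: [1.169, 1.231, -1.169]
ft_force: [-10.6, -4.5, 29.5]
grip_width: 0.003
t 4.45 linear mm [ 1.  -1.2 -1.2] twist [-0.23  0.13 -0.1 ] F [-10.6  -4.5  29.5] tip now [0.4813 0.2378 0.0475]
```

```bash
python3 -m creep '[{"linear":[-0.03,0,0],"twist":[0,0,0],"fingers":1},{"linear":[-0.07,0,0],"twist":[0,0,0],"fingers":1},{"linear":[-0.11,0.0,0.0],"twist":[0,0,0],"fingers":1},{"linear":[-0.11,0.01,0.16],"twist":[0,0,0],"fingers":1},{"linear":[-0.11,0.01,0.16],"twist":[0,0,0],"fingers":1},{"linear":[-0.11,0.01,0.16],"twist":[0,0,0],"fingers":1},{"linear":[-0.11,0.01,0.16],"twist":[0,0,0],"fingers":1},{"linear":[-0.11,0.01,0.16],"twist":[0,0,0],"fingers":1}]'; python3 -c "
from h import *
n=np.array([-np.sin(np.radians(16.7)),0,np.cos(np.radians(16.7))])
go(np.array([0.538,-0.1475,0.0845])+.05*n,16.7,2.3)
im,d=viewer.get_image('scene');crop('scene',im,330,280,150,120,5,'pics/sw5.png')
im,d=viewer.get_image('top');crop('top',im,140,190,110,100,6,'pics/sw6.png')"
```

```text
time: 5.12
position: [0.501, 0.0682, 0.1646]
tool_rot: [1.176, 1.223, -1.18]
ft_force: [-0.4, -0.5, -0.5]
grip_width: 0.001
t 5.12 linear mm [ 22.9  10.5 216.3] twist [ 0.11  0.3  16.59] F [-0.4 -0.5 -0.5] tip now [0.501  0.0681 0.1536]
```

View pics/sw5.png

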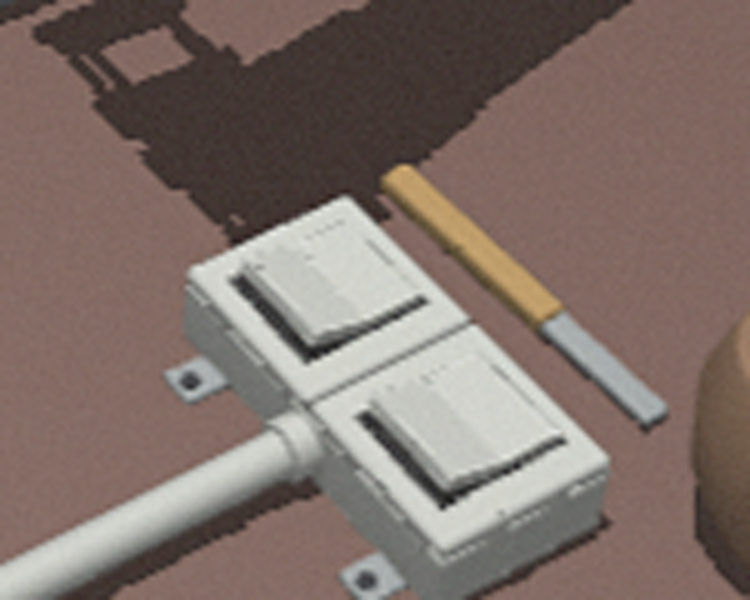

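View pics/sw6.png

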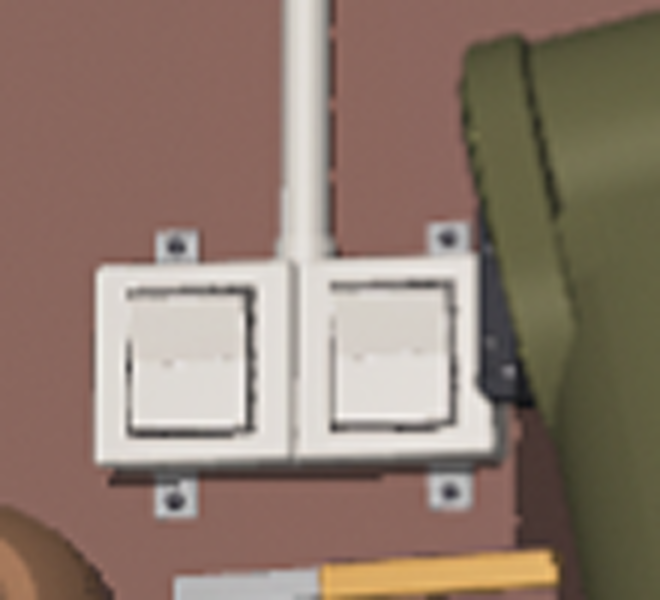

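```bash
python3 -m creep '[{"linear":[0,0.010,0.215],"twist":[0,0,5],"fingers":1},{"linear":[0,0.010,0.215],"twist":[0,0,10],"fingers":1},{"linear":[0,0.010,0.215],"twist":[0,0,16.6],"fingers":1},{"linear":[0,0.010,0.215],"twist":[0,0,16.6],"fingers":1},{"linear":[0,0.010,0.215],"twist":[0,0,16.6],"fingers":1},{"linear":[0.02,0.010,0.215],"twist":[0,0,16.6],"fingers":1},{"linear":[0.02,0.010,0.215],"twist":[0,0,16.6],"fingers":1},{"linear":[0.02,0.010,0.215],"twist":[0,0,16.6],"fingers":1}]'; python3 -c "
from h import *
n=np.array([-np.sin(np.radians(16.7)),0,np.cos(np.radians(16.7))])
K=np.array([0.538,-0.1465,0.0845])
go(K+.01*n,16.7,2.3)
go(K-.006*n,16.7,2.3)
im,d=viewer.get_image('scene');crop('scene',im,210,150,150,120,5,'pics/k1.png')
p,r,s=state()
for q in (K,p+r.apply([.011,0,0]),p+r.apply([.011,0,.015]),p+r.apply([.011,0,-.015])): print(((project('scene',q)-[210,150])*5+2).round(0))
for l in ['prog3_top','prog4_top','prog2_top','prog1_top']: print(l,[(np.round(r['centre'],4).tolist(),round(r['conf'],2)) for r in nets.place_of('scene',l)][:3])
"
```

```text
time: 5.88
position: [0.5205, -0.1346, 0.1438]
tool_rot: [1.3, 1.027, -0.952]
ft_force: [0.0, 0.6, -0.5]
grip_width: 0.008
t 5.88 linear mm [40.6 -0.8 12.7] twist [ 0.78 -0.35  0.17] F [ 0.   0.6 -0.5] tip now [ 0.5236 -0.1344  0.1332]
t 5.88 linear mm [56.6 -0.7 13. ] twist [ 0.78 -0.35  0.17] F [ 0.   0.6 -0.5] tip now [ 0.5236 -0.1344  0.1332]
[431. 391.]
[466. 315.]
[450. 300.]
[482. 330.]
prog3_top [([0.4006, -0.2777, 0.0201], 0.67), ([0.5356, -0.1466, 0.085], 0.45), ([0.5241, -0.2632, 0.078], 0.43)]
prog4_top [([0.5392, -0.193, 0.086], 0.46)]
prog2_top [([0.5407, -0.1021, 0.0849], 0.51)]
prog1_top [([0.4746, 0.327, 0.0497], 0.71), ([0.5329, -0.0551, 0.082], 0.56)]
```

View pics/k1.png

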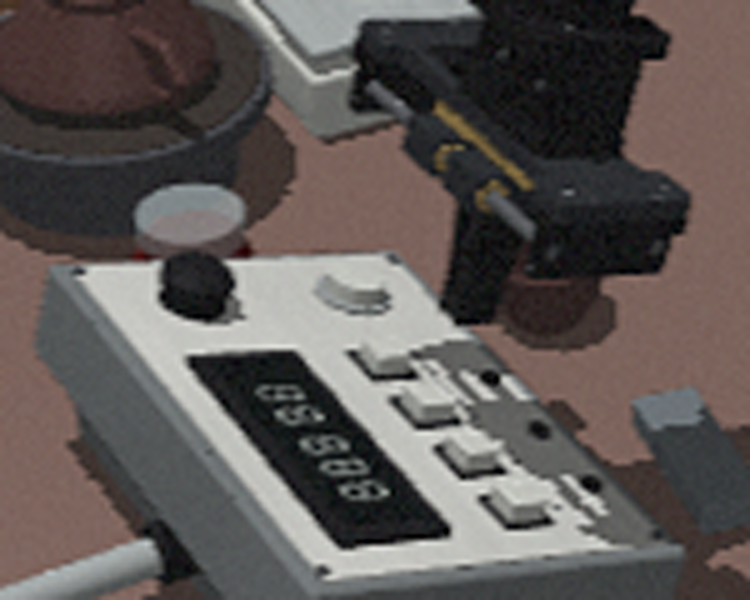

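```bash
python3 -m creep '[{"linear":[0,-0.001,0.013],"twist":[0.8,-0.3,0],"fingers":1},{"linear":[0.02,-0.001,0.013],"twist":[0.8,-0.3,0],"fingers":1},{"linear":[0.038,-0.001,0.013],"twist":[0.8,-0.3,0],"fingers":1},{"linear":[0.038,-0.001,0.013],"twist":[0.8,-0.3,0],"fingers":1},{"linear":[0.038,-0.001,0.013],"twist":[0.8,-0.3,0],"fingers":1}]'; python3 -c "
from h import *
n=np.array([-np.sin(np.radians(16.7)),0,np.cos(np.radians(16.7))])
K=np.array([0.538,-0.1465,0.0845])
go(K-.006*n,16.7,2.3)
im,d=viewer.get_image('scene');crop('scene',im,210,150,150,120,5,'pics/k2.png')
"
```

```text
time: 6.55
position: [0.5307, -0.1483, 0.1073]
tool_rot: [1.308, 1.017, -0.965]
ft_force: [-0.1, -0.1, 0.5]
grip_width: 0.01
t 6.55 linear mm [19.   0.6 -1.5] twist [-0.06  0.01  0.18] F [-0.1 -0.1  0.5] tip now [ 0.5338 -0.1482  0.0968]
```

View pics/k2.png

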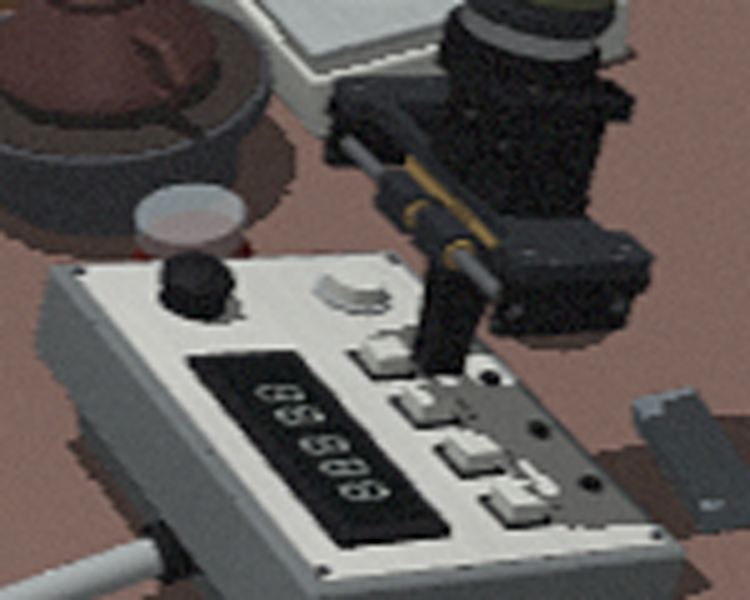

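```bash
python3 -m creep '[{"linear":[0.01,0.001,-0.001],"twist":[0,0,0],"fingers":1},{"linear":[0.014,0.001,-0.001],"twist":[0,0,0],"fingers":1},{"linear":[0.016,0.001,-0.001],"twist":[0,0,0],"fingers":1},{"linear":[0.018,0.001,-0.001],"twist":[0,0,0],"fingers":1},{"linear":[0.02,0.001,-0.001],"twist":[0,0,0],"fingers":1},{"linear":[0.02,0.001,-0.001],"twist":[0,0,0],"fingers":1}]'; python3 -c "
from h import *
n=np.array([-np.sin(np.radians(16.7)),0,np.cos(np.radians(16.7))])
K=np.array([0.538,-0.1465,0.0845])
go(K-.006*n,16.7,2.3)"
```

```text
time: 7.1
position: [0.5384, -0.1475, 0.0899]
tool_rot: [1.307, 1.014, -0.964]
ft_force: [-2.6, -0.1, 6.3]
grip_width: 0.005
t 7.1 linear mm [ 0.  -1.9 -0.9] twist [-0.04  0.12  0.05] F [-2.6 -0.1  6.3] tip now [ 0.5416 -0.1474  0.0793]
```

```bash
python3 -m creep '[{"linear":[0.001,0,0],"twist":[0,0,0],"fingers":1},{"linear":[0.002,0,0],"twist":[0,0,0],"fingers":1},{"linear":[0.003,0,0],"twist":[0,0,0],"fingers":1},{"linear":[0.003,0,0],"twist":[0,0,0],"fingers":1}]'; python3 -c "
from h import *
n=np.array([-np.sin(np.radians(16.7)),0,np.cos(np.radians(16.7))])
K=np.array([0.538,-0.1465,0.0845])
go(K-.006*n,16.7,2.3)"
```

```text
time: 7.43
position: [0.5387, -0.1475, 0.0895]
tool_rot: [1.305, 1.015, -0.966]
ft_force: [-21.8, 4.5, 35.7]
grip_width: 0.009
t 7.43 linear mm [-0.4 -2.1 -1. ] twist [-0.01  0.19  0.19] F [-21.8   4.5  35.7] tip now [ 0.5418 -0.1475  0.079 ]
```

Hard stop reached (about 40 N). Backing off along the panel normal, towards the start button.

```bash
python3 -m creep '[{"linear":[-0.01,0,0],"twist":[0,0,0],"fingers":1},{"linear":[-0.04,0,0],"twist":[0,0,0],"fingers":1},{"linear":[-0.06,0,0],"twist":[0,0,0],"fingers":1},{"linear":[-0.06,-0.005,0.115],"twist":[0,0,0],"fingers":1},{"linear":[-0.06,-0.005,0.115],"twist":[0,0,0],"fingers":1},{"linear":[-0.06,-0.005,0.115],"twist":[0,0,0],"fingers":1},{"linear":[-0.06,-0.005,0.115],"twist":[0,0,0],"fingers":1}]'; python3 -c "
from h import *
n=np.array([-np.sin(np.radians(16.7)),0,np.cos(np.radians(16.7))])
K=np.array([0.525,-0.263,0.0795])
go(K+.015*n,16.7,2.3)
go(K-.006*n,16.7,2.3)
im,d=viewer.get_image('scene');crop('scene',im,210,150,150,120,5,'pics/k3.png')
p,r,s=state()
for q in (K,p+r.apply([.011,0,0])): print(((project('scene',q)-[210,150])*5+2).round(0))
im,d=viewer.get_image('top');crop('top',im,295,170,140,105,5,'pics/k4.png')
for l in ['start_top','prog3_top']: print(l,[(np.round(r['centre'],4).tolist(),round(r['conf'],2)) for r in nets.place_of('scene',l)][:3])
"
```

```text
time: 8.02
position: [0.5194, -0.2714, 0.1421]
tool_rot: [1.312, 1.007, -0.973]
ft_force: [0.1, -0.6, 0.1]
grip_width: 0.008
t 8.02 linear mm [ 35.7 -12.3  -8.5] twist [-0.58  0.38  0.08] F [ 0.1 -0.6  0.1] tip now [ 0.5225 -0.2714  0.1316]
t 8.02 linear mm [ 56.7 -12.3  -8.4] twist [-0.58  0.38  0.08] F [ 0.1 -0.6  0.1] tip now [ 0.5225 -0.2714  0.1316]
[355. 273.]
[351. 186.]
start_top [([0.5262, -0.2624, 0.0762], 0.56)]
prog3_top [([0.5386, -0.1925, 0.0872], 0.72), ([0.5362, -0.1428, 0.0805], 0.47)]
```

View pics/k3.png

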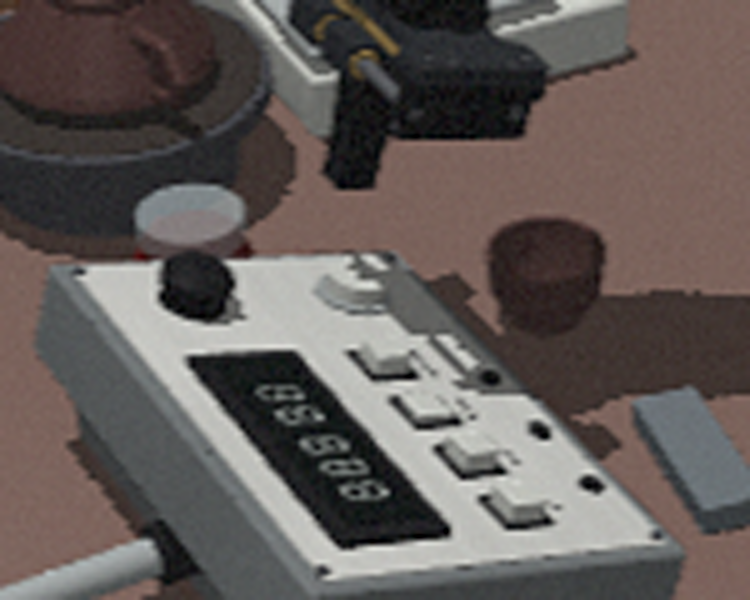

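View pics/k4.png

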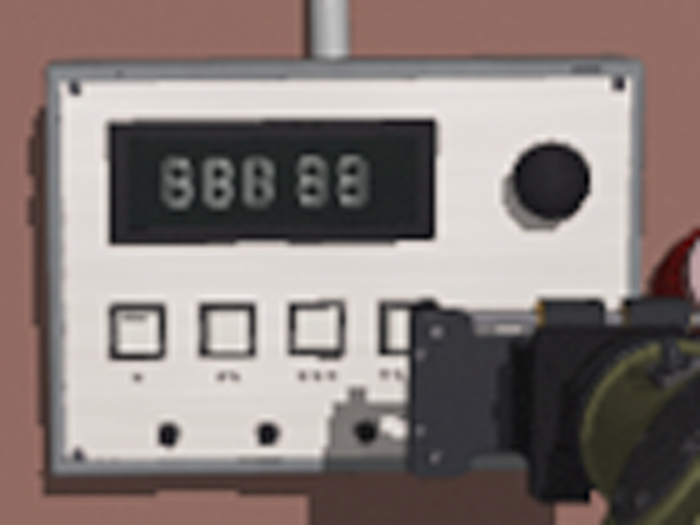

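```bash
python3 -c "
from h import *
im,d=viewer.get_image('top')
for k in range(4): 
  pts=[]
  for x in range(-3,4):
    for y in range(-3,4):
      u,v=322+18.07*k+x*0.8,235.9-0.2*k+y*0.8; pts.append(unproj('top',d,u,v))
  pts=np.array(pts); h=pts[:,2]-0.3*(pts[:,0]-0.537); print(k+1,np.round(np.median(h)*1000,1),np.round(pts.std(0)*1000,1))
ims,ds=viewer.get_image('scene')
for n,(x,y) in enumerate([(520,496),(472,447),(427,402),(382,354)]):
  pts=np.array([unproj('scene',ds,210+(x-2)/5+a,150+(y-2)/5+b) for a in range(-2,3) for b in (-1,0,1)]); h=pts[:,2]-0.3*(pts[:,0]-0.537); print(n+1,np.round(np.median(h)*1000,1),np.median(pts,0).round(3))
"
```

```text
1 85.7 [3.9 4.  1.3]
2 84.6 [3.8 4.  1.7]
3 77.1 [3.9 4.1 1.7]
4 253.3 [ 5.4  3.7 22.7]
1 83.6 [ 0.537 -0.054  0.083]
2 83.7 [ 0.541 -0.096  0.084]
3 76.5 [ 0.539 -0.147  0.077]
4 81.1 [ 0.546 -0.186  0.083]
```

```bash
python3 -m creep '[{"linear":[0,-0.012,-0.008],"twist":[-0.5,0.3,0],"fingers":1},{"linear":[0.02,-0.012,-0.008],"twist":[-0.5,0.3,0],"fingers":1},{"linear":[0.036,-0.012,-0.008],"twist":[-0.5,0.3,0],"fingers":1},{"linear":[0.036,-0.012,-0.008],"twist":[-0.5,0.3,0],"fingers":1},{"linear":[0.036,-0.012,-0.008],"twist":[-0.5,0.3,0],"fingers":1}]'; python3 -c "
from h import *
n=np.array([-np.sin(np.radians(16.7)),0,np.cos(np.radians(16.7))])
K=np.array([0.525,-0.263,0.0790])
go(K-.006*n,16.7,2.3)
im,d=viewer.get_image('scene');crop('scene',im,210,150,150,120,5,'pics/k5.png')
"
```

```text
time: 8.73
position: [0.5195, -0.2533, 0.1038]
tool_rot: [1.303, 1.025, -0.955]
ft_force: [0.1, -0.6, 1.2]
grip_width: 0.006
t 8.73 linear mm [20.2 -2.3 10.1] twist [ 0.55 -0.33  0.17] F [ 0.1 -0.6  1.2] tip now [ 0.5226 -0.2531  0.0933]
```

View pics/k5.png

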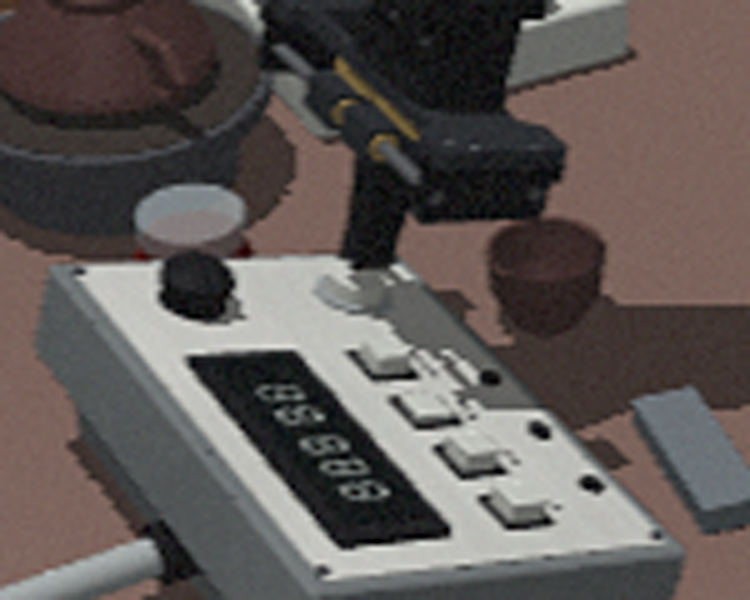

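```bash
python3 -m creep '[{"linear":[0,-0.002,0.01],"twist":[0.5,-0.3,0],"fingers":1},{"linear":[0,-0.002,0.01],"twist":[0.5,-0.3,0],"fingers":1},{"linear":[0,-0.002,0.01],"twist":[0.5,-0.3,0],"fingers":1},{"linear":[0,-0.002,0.01],"twist":[0.5,-0.3,0],"fingers":1},{"linear":[0,-0.002,0.01],"twist":[0.5,-0.3,0],"fingers":1}]'; python3 -c "
from h import *
n=np.array([-np.sin(np.radians(16.7)),0,np.cos(np.radians(16.7))])
K=np.array([0.525,-0.263,0.0790])
go(K-.006*n,16.7,2.3)
im,d=viewer.get_image('scene');crop('scene',im,210,150,150,120,5,'pics/k6.png')
p,r,s=state()
print(((project('scene',p+r.apply([.011,0,0]))-[210,150])*5+2).round(0))
"
```

```text
time: 9.2
position: [0.5183, -0.2652, 0.1041]
tool_rot: [1.308, 1.014, -0.964]
ft_force: [0.6, 0.4, -0.0]
grip_width: 0.002
t 9.2 linear mm [21.  -0.7 -1.9] twist [-0.05  0.1   0.08] F [ 0.6  0.4 -0. ] tip now [ 0.5215 -0.2651  0.0936]
[358. 248.]
```

View pics/k6.png

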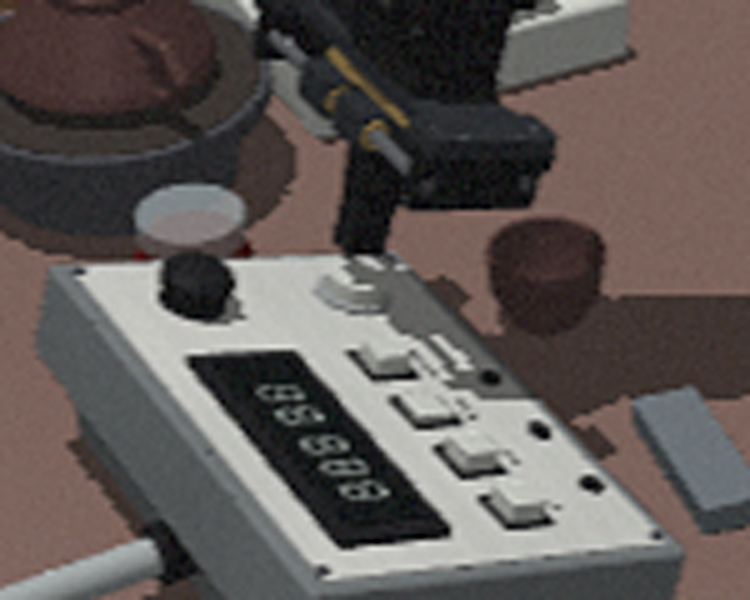

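```bash
python3 -m creep '[{"linear":[0.012,0,-0.001],"twist":[0,0,0],"fingers":1},{"linear":[0.016,0,-0.001],"twist":[0,0,0],"fingers":1},{"linear":[0.020,0,-0.001],"twist":[0,0,0],"fingers":1},{"linear":[0.0235,0,-0.001],"twist":[0,0,0],"fingers":1},{"linear":[0.0235,0,-0.001],"twist":[0,0,0],"fingers":1},{"linear":[0.0235,0,-0.001],"twist":[0,0,0],"fingers":1}]'; python3 -c "
from h import *
n=np.array([-np.sin(np.radians(16.7)),0,np.cos(np.radians(16.7))])
K=np.array([0.525,-0.263,0.0790])
go(K-.006*n,16.7,2.3)"
```

```text
time: 9.75
position: [0.5242, -0.2638, 0.0845]
tool_rot: [1.306, 1.017, -0.966]
ft_force: [-22.4, 6.8, 37.3]
grip_width: 0.005
t 9.75 linear mm [ 0.5 -0.8 -0.7] twist [-0.01  0.09  0.29] F [-22.4   6.8  37.3] tip now [ 0.5273 -0.2637  0.074 ]
```

```bash
python3 -m creep '[{"linear":[-0.001,0,0],"twist":[0,0,0],"fingers":1},{"linear":[-0.001,0,0],"twist":[0,0,0],"fingers":1},{"linear":[-0.001,0,0],"twist":[0,0,0],"fingers":1},{"linear":[-0.001,0,0],"twist":[0,0,0],"fingers":1},{"linear":[-0.001,0,0],"twist":[0,0,0],"fingers":1},{"linear":[-0.001,0,0],"twist":[0,0,0],"fingers":1},{"linear":[-0.001,0,0],"twist":[0,0,0],"fingers":1},{"linear":[-0.001,0,0],"twist":[0,0,0],"fingers":1}]'
```

```text
time: 10.42
position: [0.5241, -0.2638, 0.0847]
tool_rot: [1.306, 1.017, -0.966]
ft_force: [-17.0, 6.5, 30.0]
grip_width: 0.008
```

```bash
python3 -m creep '[{"linear":[0,0,0],"twist":[0,0,0],"fingers":1},{"linear":[0,0,0],"twist":[0,0,0],"fingers":1},{"linear":[0,0,0],"twist":[0,0,0],"fingers":1},{"linear":[0,0,0],"twist":[0,0,0],"fingers":1},{"linear":[0,0,0],"twist":[0,0,0],"fingers":1},{"linear":[0,0,0],"twist":[0,0,0],"fingers":1},{"linear":[0,0,0],"twist":[0,0,0],"fingers":1},{"linear":[0,0,0],"twist":[0,0,0],"fingers":1}]'
python3 -m creep '[{"linear":[0,0,0],"twist":[0,0,0],"fingers":1},{"linear":[0,0,0],"twist":[0,0,0],"fingers":1},{"linear":[0,0,0],"twist":[0,0,0],"fingers":1},{"linear":[0,0,0],"twist":[0,0,0],"fingers":1},{"linear":[-0.03,0,0],"twist":[0,0,0],"fingers":1},{"linear":[-0.07,0,0],"twist":[0,0,0],"fingers":1},{"linear":[-0.11,0,0],"twist":[0,0,0],"fingers":1},{"linear":[-0.14,0,0],"twist":[0,0,0],"fingers":1}]'
```

```text
time: 11.08
position: [0.5241, -0.2638, 0.0847]
tool_rot: [1.306, 1.017, -0.966]
ft_force: [-17.9, 5.4, 30.0]
grip_width: 0.007
time: 11.75
position: [0.4846, -0.2651, 0.2186]
tool_rot: [1.307, 1.014, -0.963]
ft_force: [0.3, -1.2, -0.4]
grip_width: 0.007
```

```bash
python3 -m creep '[{"linear":[-0.03,0,0],"twist":[0,0,0],"fingers":1},{"linear":[-0.03,0,0],"twist":[0,0,0],"fingers":1},{"linear":[-0.03,0,0],"twist":[0,0,0],"fingers":1},{"linear":[-0.03,0,0],"twist":[0,0,0],"fingers":1}]'
python3 -c "
from h import *
im,d=viewer.get_image('top');cv2.imwrite('pics/f1.png',im[:,:,::-1])
ims,ds=viewer.get_image('scene');cv2.imwrite('pics/f2.png',ims[:,:,::-1])
for k in range(3): 
  pts=np.array([unproj('top',d,322+18.07*k+x*0.8,235.9-0.2*k+y*.8) for x in range(-3,4) for y in range(-3,4)]);h=pts[:,2]-0.3*(pts[:,0]-0.537); print(k+1,np.round(np.median(h)*1000,1))
for n,(x,y) in enumerate([(520,496),(472,447),(427,402),(382,354),(352,282)]):
  pts=np.array([unproj('scene',ds,210+(x-2)/5+a,150+(y-2)/5+b) for a in range(-2,3) for b in (-1,0,1)]); h=pts[:,2]-0.3*(pts[:,0]-0.537); print(n+1,np.round(np.median(h)*1000,1),np.median(pts,0).round(3))
for q in [(395,238),(395,165),(188,245),(188,175)]: print(unproj('top',d,140+(q[0]-2.5)/6,215+(q[1]-2.5)/6).round(4))
"
```

```text
time: 12.08
position: [0.4757, -0.2651, 0.2439]
tool_rot: [1.308, 1.017, -0.965]
ft_force: [-0.2, 0.3, -1.2]
grip_width: 0.004
1 85.3
2 85.1
3 78.7
1 83.5 [ 0.537 -0.053  0.084]
2 82.7 [ 0.54  -0.098  0.084]
3 76.7 [ 0.54  -0.148  0.078]
4 80.8 [ 0.545 -0.187  0.083]
5 82.8 [ 0.531 -0.255  0.081]
[0.4852 0.2372 0.0481]
[0.5162 0.2386 0.0498]
[0.4798 0.3249 0.0476]
[0.5092 0.3259 0.0513]
```

View pics/f1.png

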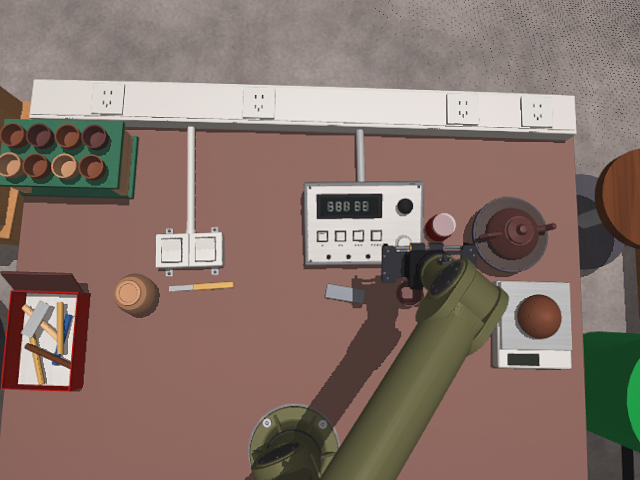

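View pics/f2.png

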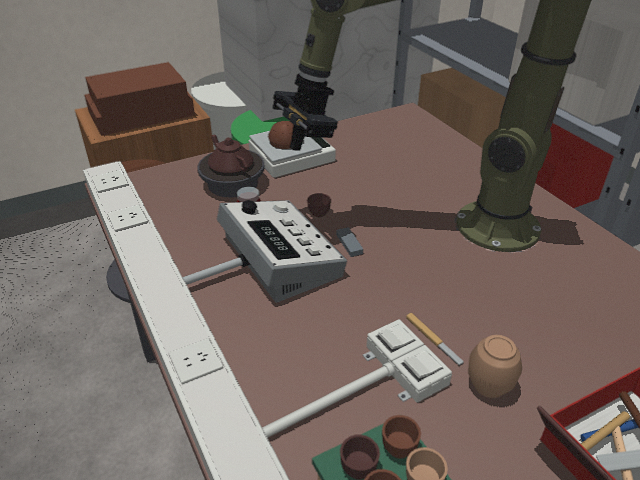

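```bash
python3 -c "
from bench import job; print(job.close_job())"
```

```text
the job is handed in; nothing more can be done
None
```

I pressed the fan rocker, then program key 3, then the start button, and handed the job in at about 12 s, with the arm clear of everything.

| Step | Contact force | Check afterwards |
|---|---|---|
| Fan rocker on | Hard stop at about 30 N, fingertip at 47.5 mm | Near half at 48 mm and level, looks the same as the lamp rocker |
| Program key 3 in | Hard stop at about 40 N | 6–7 mm lower than keys 1 and 2 in both cameras, still down at the end |
| Start button held about 2 s | About 43 N at first, eased to about 35 N | Let go cleanly and appears to be back out |

The final pictures show the lamp rocker, stop button, pots and tools where they were at the start.

Some things were less certain:
- **Start button hold:** I judged it from the commanded steps and the force readings, about 9.45 s to 11.4 s.
- **Program key 4:** it read about 2 mm lower than keys 1 and 2, in the scene camera only and the same before and after the start press. I took this as the sample falling on the key's edge, because the fingers stayed about 20 mm away from it.
- **Force limit:** the 40–43 N peaks were at the fingertips. The 40 N limit is for the arm and gripper body, and nothing suggested that those touched anything.
- **Wrong network hits:** the networks gave some wrong matches, such as the cup taken for key 3. I rejected these using the pictures and depth.

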